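# Load a notched label roll on the keyed spindle of a labelling machine

### The arm

A 7-joint arm with a two-finger parallel gripper is mounted at the origin on the work surface. World frame = base frame: x ahead of the robot, y to its left, z up, the work surface at z = 0. Lengths are in m, angles in rad, forces in N, time in s.
With the tool pointing down it reaches from about 0.4 to 0.875 m from the base axis. Payload 19.3 kg.
Tool frame: the origin (TCP) lies at the very end of the fingers, on their centre line; the grasp point (between the pads) lies 19 mm behind it; z points along the fingers, y is the line along which they close (so a half turn about z gives the same grasp; the last joint's range is limited). The gripper opens to 85 mm and grips with 20 to 120 N. Pads are 22 mm wide; open, the fingers measure 114 mm over their backs; the gripper's body (76 mm by 85 mm) begins 54 mm behind the grasp point. The pads swing forward as they close: fully open they stand 13 mm farther back than shut.
Start: joints at [-1.215, 0.521, -0.036, 1.599, 0.021, 1.021, -0.113], TCP at [0.258, 0.569, 0.231] pointing down, gripper open.
Joint ranges: [-2.91, 2.91], [-0.3, 2.13], [-1.5, 1.42], [0.17, 2.43], [-1.26, 4.41], [0.16, 1.93], [-2.52, 2.52]. Speed limits (rad/s): [1.89, 1.89, 2.39, 2.39, 3.01, 3.01, 3.01].

### API

Orientations are given as [roll, pitch, yaw] about the fixed x, y, z axes, in that order (R = Rz(yaw) Ry(pitch) Rx(roll)).
In Python, from workcell import bot gives the robot as it stands. The module is installed in compiled form; this text tells all that it offers.
- The arm moves only by the tool apply_moves, never from a script. Its arguments are lists of equal length, an entry for each row: "claw": the finger opening in m, from 0 to 0.0854; "xyz": the shift along the tool's x, y, z in m, a list of three; "twist": the turn, a rotation vector about the tool's x, y, z in rad, a list of three. A call has 1 to 20 rows; each row shifts and turns the commanded pose from where the row before left it, along the tool's axes as they then stand; what a row does not reach is not made up. A row lasts 1/10 s, in which the tool goes at most 50 mm and 8.59 degrees, less where a joint would pass 70% of its speed; a pose out of reach is approached as far as the arm can. A call with a gripper value outside its range is refused whole. The fingers move at their own pace and stop on an object; "force" is the grip in N (left out, the last holds). Time passes only in rows, so rows that do not move let the fingers close. It gives the time, the measured TCP pose, the force, the opening and the grip force at its end, in the units of the state.
- bot.observe(): the state, without advancing time (a new reading comes with each control period).
- bot.grab_frame(name): name is "scene" or "top" or "wrist"; returns a dict with "img" (400x640x3 uint8, red, green, blue), "vfov" (degrees; the focal length in pixels is half the picture's height over the tangent of half this angle, whatever the lens; pixels are square), "cx", "cy" (the principal point, pixels), "distortion" ([k1, k2, p1, p2, k3] as OpenCV has them; the pictures are not rectified), "view" (4x4, takes a point from world to camera coordinates). Camera axes: x right, y up, looking along -z (the intrinsics and any distortion apply to the point x, -y, -z); pixel columns grow to the right and rows downward; lengths in m; the calibration is good to about 2 mm. A picture is of the moment at which its call begins. There is no depth.
- bot.job_done(): hands the job in; it is judged then, once.
Trained networks look in the newest picture that a camera, given by its name, has taken for a name from the list of things; names that differ only in an ending like _2 or _b are one class to them, and where a whole thing is asked for, a point or a joint stands for the part that bears it (a point fixed in the world has none). Each returns a list of dicts, best first, with "score" (0 to 1); they miss things now and then, are a little off and sometimes report something else, mostly with a low value. They report only what shows in the picture. A call takes as long as a camera call.
- bot.find_in(camera, query): "position" ([x, y, z] in m, in world coordinates, good to about 4 mm: the middle of the surface that is visible of it).
The state is a dict: "clock": time; "qpos": joint angles; "qd": joint speeds; "joint_efforts": joint torques, N m; "position": TCP position; "tool_rot": TCP orientation; "force": force on the tool from outside, world axes, zero at the start; "moment": the same for the moment, N m; "grip_width": finger opening in m; "finger_force": force on a finger pad.
Only numpy, scipy, OpenCV 4.12 (cv2) and the standard library are available. Lean on these libraries where they do the work, as an engineer would, in place of code of your own. Each camera call takes 0.05 s, during which the arm holds its last target. There are 200 camera calls.

### The job

Load the label roll on the labelling machine's supply spindle: lower it over the shaft collar upwards and, without forcing it, turn it by feel until the notch in its core drops over the spindle's key and the roll lies fully home on the disc. Then put the flanged cap on the shaft, flange down, so that it sits on the core, and let go. Leave everything else on the bench where it is.

Things in the scene. Friction and masses are not known exactly. Their poses are not given: they have to be found in the camera images.
- roll_centre (a point): centre of the label roll to load (half-way up, 30 mm above its underside): white labels 92 mm in diameter, 32 mm high, on a grey core that is flush below and stands 28 mm out above as a plain round collar, 40 mm in diameter, to grip it by (60 mm high in all, 0.24 kg give or take a quarter). It starts flat on the table, collar up. z is up along the bore
- roll_foot (a point): centre of the roll's underside, 30 mm below roll_centre, same axes. The core's bore is 26 mm wide and goes right through; one square notch, 8 mm wide and 4.5 mm deep, runs down the whole bore on the side of the -x axis
- spindle_seat (a point): on the axis of the labelling machine's supply spindle, at the top face of its 100 mm aluminium disc, where the roll's underside must lie; 90 mm above the table. z up, -x towards the machine's front. The key stands on this disc against the shaft: 6 mm wide, 14 mm high, 3.5 mm out, top edges chamfered; a roll that is not keyed rests on it, 14 mm above this point
- shaft_tip (a point): top end of the spindle's upright steel shaft, 76 mm above spindle_seat, same axes. The shaft is 24 mm in diameter; its top 8 mm taper to 15 mm. The spindle (shaft, key, disc) can turn, held by a brake of about 0.14 N m. It coasted past home (key along -x) when it stopped: the key is 15 to 90 degrees further round, counter-clockwise from above (-x towards -y); the angle is not reported
- cap_centre (a point): centre (half-way up, 20 mm above the underside) of the loose black retaining cap: a ribbed round knob 36 mm in diameter, 40 mm high in all, with a foot flange 60 mm in diameter and 5 mm thick; 0.07 kg; a blind bore 26 mm wide and 21 mm deep is open below. It starts upright on the table, flange down
- cap_foot (a point): centre of the cap's underside, 20 mm below cap_centre. On a loaded spindle it sits on the core's collar, 60 mm above the disc, with the shaft's end 16 mm up the bore
- label_roll: the label roll as a whole; origin at the centre of its underside (as roll_foot), -x towards the notch
- cap: the retaining cap as a whole; origin at the centre of its underside
- labeller: labelling machine, fixed: white box 260 x 320 mm, steel top 78 mm above the table; origin on the table under its middle, -x to its front with the display. The supply spindle stands 30 mm to the front and 70 mm to -y of the middle; the smaller take-up roll and rollers on its top reach at most 135 mm above the table
- spare_roll: bystander: another label roll, 96 mm in diameter and 32 mm high, on a flat wide cardboard core without collar or notch; origin at the centre of its underside
- scanner: bystander: hand scanner lying on its side, about 95 x 110 mm, 32 mm high; origin under the middle of its head
- marker: bystander: marker pen lying along its x axis, 135 mm long; origin below its middle
- jam_jar: bystander: amber jam jar, 66 mm in diameter, 100 mm high; origin at the centre of its underside
- food_tin: bystander: food tin, 74 mm in diameter, 108 mm high; origin at the centre of its underside
- tape_roll: bystander: roll of bag-neck tape lying flat, 80 mm in diameter, 12 mm high; origin at the centre of its underside

How it is judged:
On the way, in this order (a step that is already met when the one before it is completed fails the run):
1. the label roll is keyed and fully home: its underside on the spindle's disc, centred (z of roll_foot in the frame of spindle_seat below 0.003 m and horizontal distance between roll_foot and spindle_seat below 0.004 m and angle between roll_foot's own z axis and vertical below 0.06 rad), for 0.2 s.
2. the cap sits on the core, over the end of the shaft (z of cap_foot in the frame of spindle_seat below 0.0635 m and horizontal distance between cap_foot and spindle_seat below 0.005 m and angle between cap_foot's own z axis and vertical below 0.08 rad), for 0.2 s.
At the end, for the whole second after the job is handed in: The roll lies on the disc, notch over key (underside within 3 mm of the disc, axis within 4 mm, upright within 3 degrees); the cap sits on the core (within 3.5 mm of its seat height, 5 mm of the axis, upright within 4 degrees); both at rest and released (all of step 1 and all of step 2 and linear speed of each of label_roll, cap below 0.02 m/s); the robot touches nothing.
It fails at once if the roll is forced: it presses on the machine with more than 40 N (contact force between label_roll and labeller above 40 N).
It fails at once if the machine is struck or leaned on by the robot with more than 40 N (contact force between any of the arm, the fingers and labeller above 40 N).
It fails at once if another thing on the bench is shifted by more than 30 mm (distance of any of spare_roll, scanner, marker, jam_jar, food_tin, tape_roll from where it was at the start of the episode above 0.03 m).
It also fails if it takes over 70 s, if anything falls off the work surface, if the arm or the gripper's body presses on something with over 40 N, if the wrist force passes 120 N, or if a joint passes its speed limit or range.

## Working session

There is one attempt and no reset: what is moved stays moved. The work goes in short steps, Python scripts to look and compute and a tool call to move; the robot and the scene stay as the last step left them, time stands still between calls to the robot, and variables do not carry over. Pictures are saved under pics/ and viewed, at most 10 in all, crops included, and the job is handed in when it is done.

Besides the shell and the picture viewer there is one more tool, called after "Request:" by a JSON object that holds its "method" and its "body", one argument or row to a line. apply_moves: Moves the arm, as the interface text tells. Its arguments: {"type":"object","properties":{"claw":{"type":"array"},"xyz":{"type":"array"},"twist":{"type":"array"},"force":{"type":"number"}},"required":["claw","xyz","twist"]}

```bash
mkdir -p pics
cat > h.py <<'E'
import numpy as np, cv2
from workcell import bot
def K(f):
    h=f["img"].shape[0]; fl=h/2/np.tan(np.radians(f["vfov"])/2)
    return np.array([[fl,0,f["cx"]],[0,fl,f["cy"]],[0,0,1.]])
def save(f,n): cv2.imwrite("pics/"+n,f["img"][:,:,::-1])
def proj(f,P):
    V=np.array(f["view"]);p=(V[:3,:3]@np.atleast_2d(P).T).T+V[:3,3]
    p=p*[1,-1,-1]
    return cv2.projectPoints(p,np.zeros(3),np.zeros(3),K(f),np.array(f["distortion"],float))[0][:,0]
def back(f,uv,z):
    "pixel -> world at height z"
    n=cv2.undistortPoints(np.array(uv,float).reshape(-1,1,2),K(f),np.array(f["distortion"],float))[:,0]
    d=np.c_[n[:,0],-n[:,1],-np.ones(len(n))]; V=np.array(f["view"]);R=V[:3,:3]
    c=-R.T@V[:3,3]; w=d@R
    return c+w*((z-c[2])/w[:,2])[:,None]
E
python3 - <<'E'
from h import *
np.set_printoptions(precision=4,suppress=True)
s=bot.observe(); print({k:np.round(v,4) for k,v in s.items()})
for c in("top","scene"):
    f=bot.grab_frame(c); save(f,c+"0.png"); V=np.array(f["view"]); print(c,-V[:3,:3].T@V[:3,3])
    for q in "label_roll cap labeller shaft_tip spindle_seat spare_roll scanner marker jam_jar food_tin tape_roll".split():
        print(q,[(np.round(d["position"],3),round(d["score"],2)) for d in bot.find_in(c,q)[:2]])
E
```

```text
{'clock': np.float64(0.0), 'qpos': array([-1.2152,  0.522 , -0.0363,  1.6   ,  0.0212,  1.0211, -0.1128]), 'qd': array([ 0.0002, -0.0006,  0.0004, -0.0028, -0.0015, -0.0014, -0.0008]), 'joint_efforts': array([ -0.0014, -92.7128,   1.9796, -36.9937,   0.0179,   0.0083,
        -0.0001]), 'position': array([0.258 , 0.5689, 0.2307]), 'tool_rot': array([-3.1405,  0.0001,  2.7158]), 'force': array([ 0.2743, -0.3601, -0.4956]), 'moment': array([0.0091, 0.0078, 0.0238]), 'finger_force': np.float64(0.0), 'grip_width': np.float64(0.0854)}
top [ 0.4021 -0.1193  1.0011]
label_roll [(array([ 0.49 , -0.297,  0.027]), 0.68)]
cap [(array([ 0.468, -0.113,  0.001]), 0.62)]
labeller [(array([0.598, 0.222, 0.078]), 0.9)]
shaft_tip [(array([0.598, 0.226, 0.078]), 0.78)]
spindle_seat [(array([0.602, 0.22 , 0.079]), 0.67)]
spare_roll [(array([ 0.6  , -0.212,  0.032]), 0.6)]
scanner [(array([ 0.563, -0.54 ,  0.028]), 0.62)]
marker [(array([ 0.335, -0.205,  0.018]), 0.82)]
jam_jar [(array([ 0.336, -0.206,  0.012]), 0.74), (array([ 0.756, -0.099,  0.098]), 0.68)]
food_tin [(array([ 0.75 , -0.244,  0.106]), 0.76)]
tape_roll [(array([ 0.663, -0.386,  0.012]), 0.77), (array([ 0.756, -0.099,  0.095]), 0.33)]
scene [ 1.3153 -0.6427  0.7838]
label_roll [(array([ 0.511, -0.31 ,  0.034]), 0.61)]
cap [(array([ 0.48 , -0.12 ,  0.016]), 0.78), (array([0.621, 0.158, 0.077]), 0.35)]
labeller [(array([0.618, 0.151, 0.08 ]), 0.82)]
shaft_tip [(array([0.616, 0.149, 0.07 ]), 0.6)]
spindle_seat [(array([0.619, 0.157, 0.08 ]), 0.58)]
spare_roll [(array([ 0.612, -0.22 ,  0.023]), 0.71), (array([ 0.509, -0.312,  0.032]), 0.49)]
scanner [(array([ 0.57 , -0.552,  0.027]), 0.84), (array([ 0.484, -0.12 ,  0.015]), 0.4)]
marker []
jam_jar [(array([ 0.572, -0.552,  0.027]), 0.42)]
food_tin [(array([ 0.783, -0.269,  0.088]), 0.87), (array([ 0.79 , -0.111,  0.072]), 0.47)]
tape_roll [(array([ 0.658, -0.364,  0.011]), 0.65)]
```

View pics/top0.png

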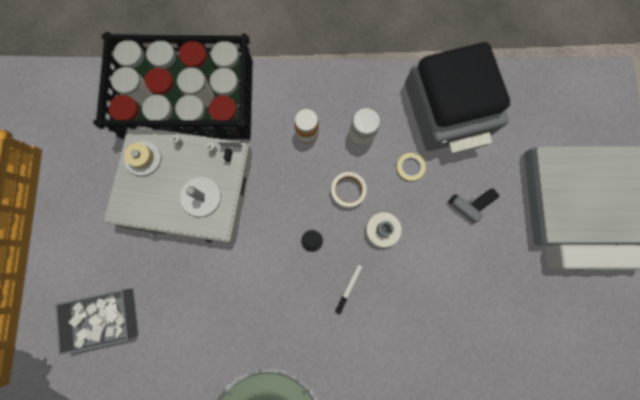

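View pics/scene0.png

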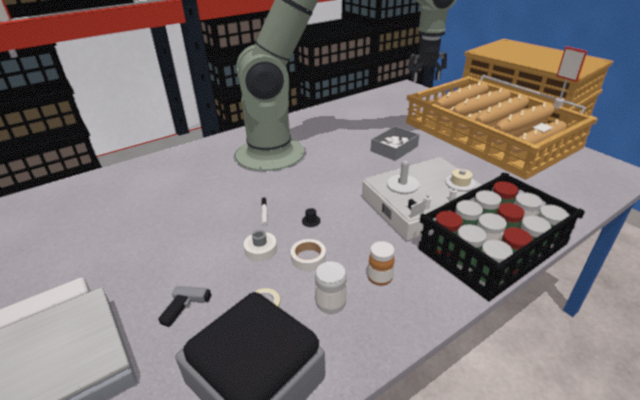

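The top view shows the roll at about (384,230) with its collar at (386,229), and the cap at (312,240). The disc is at (200,197) with the shaft tip at (192,190). The machine is yawed about -8°. The scene view agrees with this layout.

Run:
```python
from h import *
from scipy.spatial.transform import Rotation as R
np.set_printoptions(precision=4,suppress=True)
f=bot.grab_frame("top")
for n,uv,z in (("disc",(200,197),.09),("tip",(192,190),.166),("roll",(383.5,230),.032),("collar",(386,229),.06),("cap",(312,240),.04)): print(n,back(f,[uv],z))
print("px/m",K(f)[0,0],f["distortion"])
w=bot.grab_frame("wrist"); V=np.array(w["view"]); s=bot.observe()
T=R.from_euler("xyz",s["tool_rot"]).as_matrix()
c=-V[:3,:3].T@V[:3,3]; print("cam in tool",T.T@(c-s["position"]),"cam axes in tool (rows x,y,z)\n",V[:3,:3]@T, w["vfov"],w["distortion"])
print("toolaxes cols\n",T)
a=f["img"][150:260,90:420]
cv2.imwrite("pics/tc.png",cv2.resize(a[:,:,::-1],None,fx=2.4,fy=2.4,interpolation=cv2.INTER_CUBIC))
```

```text
disc [[0.5677 0.1649 0.09  ]]
tip [[0.5702 0.1602 0.166 ]]
roll [[ 0.4889 -0.3011  0.032 ]]
collar [[ 0.4889 -0.3023  0.06  ]]
cap [[ 0.4629 -0.1134  0.04  ]]
px/m 369.57815747980425 [0.0252 0.     0.     0.     0.    ]
cam in tool [ 0.0757  0.0004 -0.1423] cam axes in tool (rows x,y,z)
 [[-0.0001  1.      0.0004]
 [ 0.9542 -0.      0.2991]
 [ 0.2991  0.0004 -0.9542]] 67.30843154789622 [-0.0587  0.      0.      0.      0.    ]
toolaxes cols
 [[-0.9107  0.413   0.    ]
 [ 0.413   0.9107  0.    ]
 [-0.      0.     -1.    ]]
```

Request:
{"method": "apply_moves", "body": {
  "claw": [0.085, 0.085, 0.085, 0.085, 0.085, 0.085, 0.085, 0.085, 0.085, 0.085, 0.085, 0.085, 0.085, 0.085, 0.085, 0.085, 0.085, 0.085, 0.085, 0.085],
  "xyz": [
    [-0.035, -0.0185, 0],
    [-0.035, -0.0185, 0],
    [-0.035, -0.0185, 0],
    [-0.035, -0.0185, 0],
    [-0.035, -0.0185, 0],
    [-0.035, -0.0185, 0],
    [-0.035, -0.0185, 0],
    [-0.035, -0.0185, 0],
    [-0.035, -0.0185, 0],
    [-0.035, -0.0185, 0],
    [-0.035, -0.0185, 0],
    [-0.035, -0.0185, 0],
    [-0.032, -0.019, 0],
    [0, 0, 0.005],
    [0, 0, 0.005],
    [0, 0, 0.005],
    [0, 0, 0.005],
    [0, 0, 0.005],
    [0, 0, 0],
    [0, 0, 0]
  ],
  "twist": [
    [0, 0, 0],
    [0, 0, 0],
    [0, 0, 0],
    [0, 0, 0],
    [0, 0, 0],
    [0, 0, 0],
    [0, 0, 0],
    [0, 0, 0],
    [0, 0, 0],
    [0, 0, 0],
    [0, 0, 0],
    [0, 0, 0],
    [0, 0, 0],
    [0, 0, -0.149],
    [0, 0, -0.149],
    [0, 0, -0.149],
    [0, 0, -0.149],
    [0, 0, -0.149],
    [0, 0, -0.149],
    [0, 0, -0.149]
  ]
}}

```text
clock: 3.3
position: [0.5702, 0.1629, 0.2062]
tool_rot: [3.142, -0.0, -2.518]
force: [0.3, -0.8, 0.7]
grip_width: 0.0848
finger_force: 0.0
```

Run:
```python
from h import *
s=bot.observe(); print(s["clock"],s["position"],s["tool_rot"],s["qpos"])
f=bot.grab_frame("wrist"); save(f,"w1.png"); np.save("w1.npy",f,allow_pickle=True)
print(proj(f,[[.569,.163,.166],[.569,.163,.09]]))
for q in ("shaft_tip","spindle_seat"): print(q,bot.find_in("wrist",q)[:1])
```

```text
3.3 [0.57022068 0.1629479  0.20617703] [ 3.14152973e+00 -1.93176441e-04 -2.51837395e+00] [-0.24578504  0.5024686  -0.18772731  1.70659212  0.11124595  0.94313048
  1.717734  ]
[[321.07296873 223.09969489]
 [320.52663839 190.77424422]]
shaft_tip [{'position': [0.576, 0.1863, 0.0785], 'score': 0.66}]
spindle_seat [{'position': [0.5738, 0.1873, 0.0787], 'score': 0.72}]
```

View pics/w1.png

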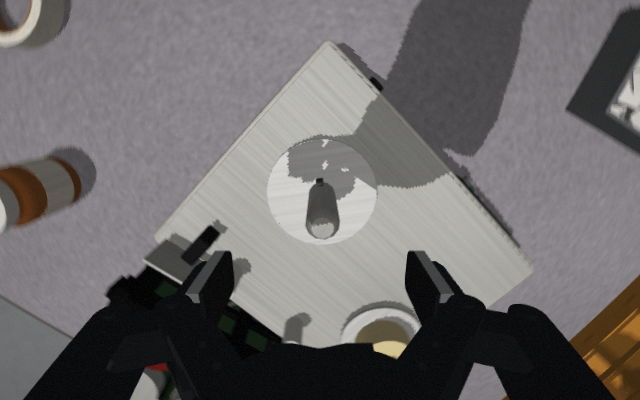

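The wrist view shows the disc centred near (322,191) and the shaft tip at about (321,228). The dark key is at about (320,182), on the shaft's top-of-image side.

Run:
```python
from h import *
f=np.load("w1.npy",allow_pickle=True).item()
a=f["img"][130:250,260:385]
cv2.imwrite("pics/w1c.png",cv2.resize(a[:,:,::-1],None,fx=4.8,fy=4.8,interpolation=cv2.INTER_CUBIC))
```

```text
(no output)
```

View pics/w1c.png

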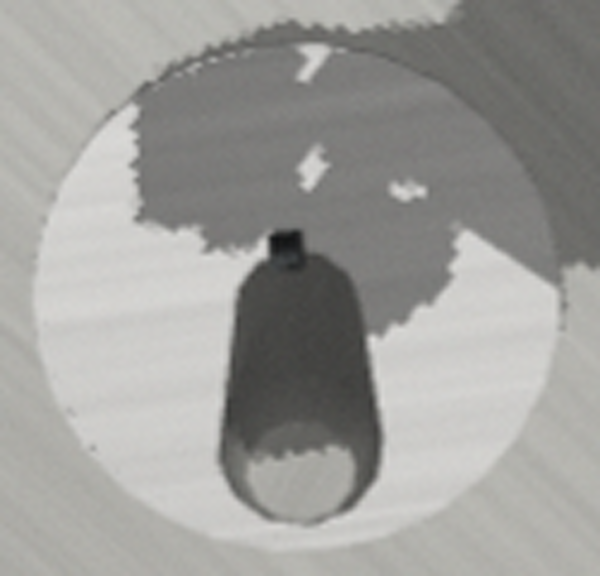

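Run:
```python
from h import *
from scipy.optimize import least_squares
f=np.load("w1.npy",allow_pickle=True).item()
px=lambda x,y:(260+(x+.5)/4.8-.5,130+(y+.5)/4.8-.5)
print("disc",back(f,[px(299,296)],.09),"tip",back(f,[px(300,473)],.166))
t=np.linspace(0,2*np.pi,100)
for c in ([.570,.163],):
  pass
def ring(c,r,z): return np.c_[c[0]+r*np.cos(t),c[1]+r*np.sin(t),0*t+z]
def ext(p): return np.r_[p[:,0].min(),p[:,0].max(),p[:,1].min(),p[:,1].max()]
def fit(obs,r,z):
  o=np.r_[px(obs[0],obs[2]),px(obs[1],obs[3])][[0,2,1,3]]
  s=least_squares(lambda c:ext(proj(f,ring(c,r,z)))-o,[.57,.163]);return s.x,s.fun
d,e=fit((33,565,42,550),.05,.09);print("disc",d,e)
d2,e2=fit((243,357,422,524),.0075,.166);print("tip",d2,e2)
c=(d+d2)/2
for a in range(170,280,10):
  u=np.array([np.cos(np.radians(a)),np.sin(np.radians(a))]);v=np.array([-u[1],u[0]])
  P=[[*(c+u*rr+v*w),z] for rr in(.012,.0155) for w in(-.003,.003) for z in(.09,.104)]
  p=(proj(f,P)+.5-[260,130])*4.8
  print(a,[tuple(np.round(x).astype(int)) for x in p[[1,3,5,7,4,6]]])
# machine yaw from edges: corners in image (330,42),(155,238),(531,268)
q=back(f,[(330,42),(155,238),(531,268)],.078);print(q,np.degrees(np.arctan2(*(q[1]-q[0])[[1,0]])),np.degrees(np.arctan2(*(q[2]-q[0])[[1,0]])))
```

```text
disc [[0.56865972 0.16426706 0.09      ]] tip [[0.57150648 0.16564623 0.166     ]]
disc [0.57090245 0.16591167] [-0.17003664  0.17089611 -0.33955893  0.44457424]
tip [0.57157338 0.1656953 ] [ 0.48030921 -0.48034027  0.10721561 -0.12503256]
170 [(np.int64(359), np.int64(301)), (np.int64(336), np.int64(278)), (np.int64(374), np.int64(288)), (np.int64(350), np.int64(264)), (np.int64(369), np.int64(267)), (np.int64(347), np.int64(245))]
180 [(np.int64(352), np.int64(291)), (np.int64(325), np.int64(272)), (np.int64(364), np.int64(276)), (np.int64(337), np.int64(257)), (np.int64(360), np.int64(256)), (np.int64(334), np.int64(237))]
190 [(np.int64(344), np.int64(283)), (np.int64(313), np.int64(269)), (np.int64(353), np.int64(266)), (np.int64(322), np.int64(252)), (np.int64(349), np.int64(246)), (np.int64(320), np.int64(232))]
200 [(np.int64(334), np.int64(276)), (np.int64(301), np.int64(268)), (np.int64(339), np.int64(258)), (np.int64(306), np.int64(249)), (np.int64(337), np.int64(239)), (np.int64(305), np.int64(230))]
210 [(np.int64(323), np.int64(272)), (np.int64(289), np.int64(268)), (np
[... 752 characters left out ...]
 (np.int64(246), np.int64(290)), (np.int64(263), np.int64(256)), (np.int64(235), np.int64(274)), (np.int64(264), np.int64(237)), (np.int64(238), np.int64(254))]
260 [(np.int64(263), np.int64(277)), (np.int64(239), np.int64(300)), (np.int64(249), np.int64(263)), (np.int64(225), np.int64(286)), (np.int64(251), np.int64(243)), (np.int64(228), np.int64(265))]
270 [(np.int64(253), np.int64(284)), (np.int64(234), np.int64(310)), (np.int64(237), np.int64(272)), (np.int64(218), np.int64(299)), (np.int64(240), np.int64(252)), (np.int64(221), np.int64(278))]
[[0.46369774 0.09679644 0.078     ]
 [0.70888518 0.05878027 0.078     ]
 [0.51054896 0.39566879 0.078     ]] -8.813496341783315 81.09082108478975
```

The key azimuth is about 224°, and the spindle axis is at about (0.571, 0.166). Next I'll look at the roll.

Request:
{"method": "apply_moves", "body": {
  "claw": [0.085, 0.085, 0.085, 0.085, 0.085, 0.085, 0.085, 0.085, 0.085, 0.085, 0.085, 0.085, 0.085, 0.085],
  "xyz": [
    [0.028, -0.0275, 0],
    [0.028, -0.0275, 0],
    [0.028, -0.0275, 0],
    [0.028, -0.0275, 0],
    [0.028, -0.0275, 0],
    [0.028, -0.0275, 0],
    [0.028, -0.0275, 0],
    [0.028, -0.0275, 0.009],
    [0.028, -0.0275, 0.009],
    [0.028, -0.0275, 0.009],
    [0.028, -0.0275, 0.009],
    [0.028, -0.0275, 0.009],
    [0, 0, 0],
    [0, 0, 0]
  ],
  "twist": [
    [0, 0, 0],
    [0, 0, 0],
    [0, 0, 0],
    [0, 0, 0],
    [0, 0, 0],
    [0, 0, 0],
    [0, 0, 0],
    [0, 0, 0],
    [0, 0, 0],
    [0, 0, 0],
    [0, 0, 0],
    [0, 0, 0],
    [0, 0, 0],
    [0, 0, 0]
  ]
}}

```text
clock: 4.85
position: [0.4864, -0.3017, 0.161]
tool_rot: [3.141, -0.0, -2.531]
force: [0.1, 0.6, -0.4]
grip_width: 0.0849
finger_force: 0.0
```

Run:
```python
from h import *
s=bot.observe(); print(s["clock"],s["position"],s["tool_rot"],s["qpos"])
f=bot.grab_frame("wrist"); np.save("w2.npy",f,allow_pickle=True)
p=proj(f,[[.489,-.302,.06],[.489,-.302,.0]]);print(p)
x,y=map(int,p[0]-[70,60])
a=f["img"][y:y+120,x:x+140];print(x,y)
cv2.imwrite("pics/w2c.png",cv2.resize(a[:,:,::-1],None,fx=5,fy=5,interpolation=cv2.INTER_CUBIC))
```

```text
4.85 [ 0.48644607 -0.30174984  0.16099026] [ 3.14101448e+00 -1.10756941e-04 -2.53135219e+00] [ 0.60799582  0.52972175 -0.21748944  1.79949843  0.14818992  0.82875446
  2.49999088]
[[317.65008326 198.99709688]
 [317.87233147 181.4431333 ]]
247 138
```

View pics/w2c.png

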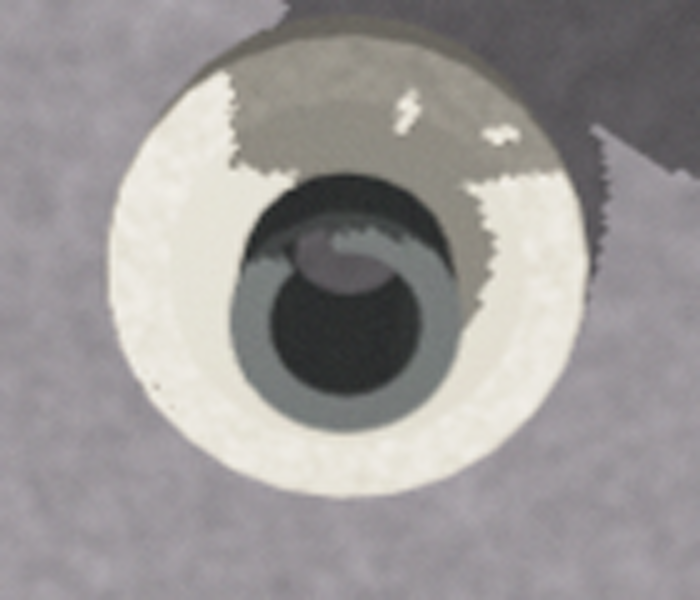

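The collar ring is centred near crop (346,322). There is a dark gap in it at about (288,265), upper left, which is probably the notch. Joint 7 is close to its limit.

Run:
```python
from h import *
from scipy.optimize import least_squares
f=np.load("w2.npy",allow_pickle=True).item()
px=lambda x,y:(247+(x+.5)/5-.5,138+(y+.5)/5-.5)
t=np.linspace(0,2*np.pi,100)
def ring(c,r,z): return np.c_[c[0]+r*np.cos(t),c[1]+r*np.sin(t),0*t+z]
def ext(p): return np.r_[p[:,0].min(),p[:,0].max(),p[:,1].min(),p[:,1].max()]
def fit(obs,r,z):
  o=np.r_[px(obs[0],obs[2]),px(obs[1],obs[3])][[0,2,1,3]]
  s=least_squares(lambda c:ext(proj(f,ring(c,r,z)))-o,[.489,-.302]);return s.x,s.fun
print(fit((230,463,210,432),.02,.06)); print(fit((108,588,36,497),.046,.032))
c=fit((230,463,210,432),.02,.06)[0]
out=f["img"].copy()
A=cv2.resize(out[138:258,247:387],None,fx=5,fy=5,interpolation=cv2.INTER_CUBIC)
# unwrap collar annulus brightness by azimuth
g=cv2.cvtColor(f["img"],cv2.COLOR_RGB2GRAY).astype(np.float32)
for rr in (.0145,.016,.018):
  az=np.radians(np.arange(0,360,6)); p=proj(f,np.c_[c[0]+rr*np.cos(az),c[1]+rr*np.sin(az),0*az+.06]).astype(np.float32)
  print(rr,dict(zip(range(0,360,6),cv2.remap(g,p[:,:1],p[:,1:],1)[:,0].astype(int).tolist())))
A=cv2.resize(f["img"][160:230,280:360,::-1],None,fx=7,fy=7,interpolation=cv2.INTER_CUBIC)
cv2.imwrite("pics/w2d.png",cv2.convertScaleAbs(A,alpha=2.2,beta=-40))
```

```text
(array([ 0.49230719, -0.30151713]), array([-0.13591282,  0.13591273, -0.04900699,  0.06088469]))
(array([ 0.49253583, -0.3013327 ]), array([-0.7973966 ,  0.7974984 , -0.60320786,  0.81936372]))
0.0145 {0: 119, 6: 121, 12: 119, 18: 120, 24: 123, 30: 121, 36: 120, 42: 121, 48: 119, 54: 120, 60: 119, 66: 119, 72: 120, 78: 120, 84: 121, 90: 120, 96: 120, 102: 120, 108: 122, 114: 121, 120: 121, 126: 121, 132: 120, 138: 122, 144: 122, 150: 122, 156: 124, 162: 122, 168: 122, 174: 123, 180: 122, 186: 124, 192: 124, 198: 123, 204: 123, 210: 124, 216: 123, 222: 120, 228: 91, 234: 89, 240: 89, 246: 88, 252: 69, 258: 100, 264: 122, 270: 124, 276: 125, 282: 125, 288: 124, 294: 122, 300: 125, 306: 124, 312: 122, 318: 120, 324: 123, 330: 122, 336: 121, 342: 122, 348: 120, 354: 121}
0.016 {0: 120, 6: 121, 12: 120, 18: 120, 24: 121, 30: 120, 36: 118, 42: 121, 48: 121, 54: 119, 60: 119, 66: 119, 72: 120, 78: 121, 84: 120, 90: 120, 96: 120, 102: 120, 108: 121, 114: 120, 120: 119, 126: 121, 132: 121, 138: 121, 144: 122, 150: 120, 156: 122, 162: 122, 168: 123, 174: 121, 180: 122, 186: 118, 192: 121, 198: 124, 204: 116, 210: 114, 216: 98, 222: 97, 228: 87, 234: 93, 240: 94, 246: 74, 252: 52, 258: 95, 264: 119, 270: 124, 276: 124, 282: 124, 288: 125, 294: 124, 300: 124, 306: 123, 312: 121, 318: 124, 324: 121, 330: 123, 336: 122, 342: 123, 348: 121, 354: 121}
0.018 {0: 121, 6: 120, 12: 121, 18: 121, 24: 120, 30: 121, 36: 119, 42: 120, 48: 119, 54: 120, 60: 121, 66: 121, 72: 119, 78: 120, 84: 120, 90: 121, 96: 122, 102: 122, 108: 118, 114: 120, 120: 121, 126: 121, 132: 119, 138: 121, 144: 122, 150: 122, 156: 120, 162: 124, 168: 123, 174: 124, 180: 107, 186: 74, 192: 74, 198: 76, 204: 77, 210: 70, 216: 73, 222: 69, 228: 73, 234: 70, 240: 72, 246: 68, 252: 65, 258: 70, 264: 95, 270: 121, 276: 125, 282: 124, 288: 124, 294: 125, 300: 123, 306: 122, 312: 123, 318: 122, 324: 122, 330: 122, 336: 122, 342: 121, 348: 120, 354: 122}
```

View pics/w2d.png

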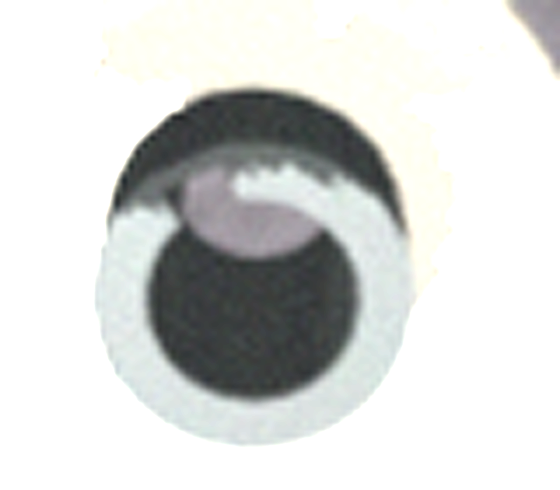

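The notch is at azimuth about 242° and the roll axis at (0.492, -0.3015). It needs to turn about -18° to meet the key. I'll unwind the wrist, then grasp.

Request:
{"method": "apply_moves", "body": {
  "claw": [0.085, 0.085, 0.085, 0.085, 0.085, 0.085, 0.085, 0.085, 0.085, 0.085, 0.085, 0.085, 0.085],
  "xyz": [
    [-0.005, -0.003, 0],
    [0, 0, 0],
    [0, 0, 0],
    [0, 0, 0],
    [0, 0, 0.015],
    [0, 0, 0.015],
    [0, 0, 0.015],
    [0, 0, 0.015],
    [0, 0, 0.02],
    [0, 0, 0.02],
    [0, 0, 0.015],
    [0, 0, 0],
    [0, 0, 0]
  ],
  "twist": [
    [0, 0, 0.149],
    [0, 0, 0.149],
    [0, 0, 0.149],
    [0, 0, 0.149],
    [0, 0, 0.149],
    [0, 0, 0.149],
    [0, 0, 0.149],
    [0, 0, 0.149],
    [0, 0, 0],
    [0, 0, 0],
    [0, 0, 0],
    [0, 0, 0],
    [0, 0, 0]
  ]
}}

```text
clock: 6.2
position: [0.4935, -0.2997, 0.0468]
tool_rot: [3.142, 0.0, 2.567]
force: [-0.1, 0.1, -0.1]
grip_width: 0.0849
finger_force: 0.0
```

Request:
{"method": "apply_moves", "body": {
  "claw": [0.085, 0.085, 0.085, 0.03, 0.03, 0.03, 0.03, 0.03, 0.03, 0.03],
  "xyz": [
    [0, -0.002, 0.008],
    [0, 0, 0.007],
    [0, 0, 0],
    [0, 0, 0],
    [0, 0, 0],
    [0, 0, 0],
    [0, 0, 0],
    [0, 0, 0],
    [0, 0, 0],
    [0, 0, 0]
  ],
  "twist": [
    [0, 0, 0],
    [0, 0, 0],
    [0, 0, 0],
    [0, 0, 0],
    [0, 0, 0],
    [0, 0, 0],
    [0, 0, 0],
    [0, 0, 0],
    [0, 0, 0],
    [0, 0, 0]
  ],
  "force": 60
}}

```text
clock: 7.2
position: [0.492, -0.302, 0.0319]
tool_rot: [-3.141, 0.0, 2.567]
force: [-2.8, 1.5, 8.1]
grip_width: 0.0392
finger_force: 59.7
```

Request:
{"method": "apply_moves", "body": {
  "claw": [0.03, 0.03, 0.03, 0.03, 0.03, 0.03, 0.03, 0.03, 0.03, 0.03, 0.03, 0.03, 0.03, 0.03, 0.03, 0.03, 0.03, 0.03, 0.03, 0.03],
  "xyz": [
    [0, 0, -0.04],
    [0, 0, -0.04],
    [0, 0, -0.04],
    [0, 0, -0.04],
    [0.0145, 0.0335, -0.035],
    [0.0145, 0.0335, 0],
    [0.0145, 0.0335, 0],
    [0.0145, 0.0335, 0],
    [0.0145, 0.0335, 0],
    [0.0145, 0.0335, 0],
    [0.0145, 0.0335, 0],
    [0.0145, 0.0335, 0],
    [0.0145, 0.0335, 0],
    [0.0145, 0.0335, 0],
    [0.0145, 0.0335, 0],
    [0.0145, 0.0335, 0],
    [0.0145, 0.0335, 0],
    [0, 0, 0],
    [0, 0, 0],
    [0, 0, 0]
  ],
  "twist": [
    [0, 0, 0],
    [0, 0, 0],
    [0, 0, 0],
    [0, 0, 0],
    [0, 0, 0],
    [0, 0, 0],
    [0, 0, 0],
    [0, 0, 0],
    [0, 0, 0],
    [0, 0, 0],
    [0, 0, 0],
    [0, 0, 0],
    [0, 0, 0],
    [0, 0, 0],
    [0, 0, 0],
    [0, 0, 0.1],
    [0, 0, 0.1],
    [0, 0, 0.1],
    [0, 0, 0],
    [0, 0, 0]
  ]
}}

```text
clock: 9.2
position: [0.5738, 0.1643, 0.2258]
tool_rot: [-3.141, 0.0, 2.269]
force: [-0.7, -0.8, -2.6]
grip_width: 0.0381
finger_force: 61.4
```

Run:
```python
from h import *
s=bot.observe(); print(s["clock"],s["position"],s["tool_rot"],s["qpos"],s["force"],s["moment"])
f=bot.grab_frame("wrist"); np.save("w3.npy",f,allow_pickle=True)
p=proj(f,[[*s["position"][:2],s["position"][2]+.029]]);print(p)
x,y=map(int,p[0]-[80,80])
x=max(x,0);y=max(y,0)
a=f["img"][y:y+150,x:x+180];print(x,y)
cv2.imwrite("pics/w3c.png",cv2.resize(a[:,:,::-1],None,fx=4,fy=4,interpolation=cv2.INTER_CUBIC))
```

```text
9.2 [0.57383234 0.16425693 0.22584013] [-3.14097086e+00  3.31808937e-04  2.26922139e+00] [-0.43439526  0.48387289  0.07980974  1.68681728 -0.04425463  0.97314855
  0.35964051] [-0.65395451 -0.78090491 -2.59901032] [-0.02793812  0.01509011 -0.03284526]
[[317.65566029 285.40367171]]
237 205
```

View pics/w3c.png

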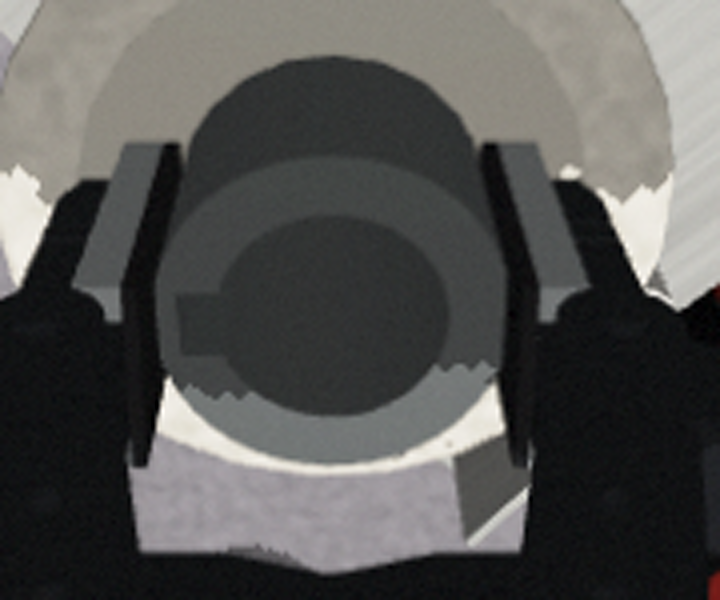

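The notch shows at crop (200,325), with the bore centred near (333,316), so the notch points almost exactly along -y of the tool.

Run:
```python
from h import *
from scipy.optimize import least_squares
f=np.load("w3.npy",allow_pickle=True).item(); s=bot.observe()
px=lambda x,y:(237+(x+.5)/4-.5,205+(y+.5)/4-.5)
t=np.linspace(0,2*np.pi,200); z=s["position"][2]+.028
def ring(c,r): return np.c_[c[0]+r*np.cos(t),c[1]+r*np.sin(t),0*t+z]
def ext(p): return np.r_[p[:,0].min(),p[:,0].max(),p[:,1].min(),p[:,1].max()]
def fit(obs,r):
  o=np.r_[px(obs[0],obs[2]),px(obs[1],obs[3])][[0,2,1,3]]
  q=least_squares(lambda c:ext(proj(f,ring(c,r)))-o,s["position"][:2]);return q.x,q.fun
c,e=fit((218,450,215,416),.013);print(c,e,"minus tcp",c-s["position"][:2]); print(fit((157,507,157,464),.02))
w=back(f,[px(177,294),px(183,355),px(178,325)],z);print(np.degrees(np.arctan2(w[:,1]-c[1],w[:,0]-c[0]))%360,np.hypot(*(w[:,:2]-c).T))
yaw=s["tool_rot"][2]; d=np.array([.5712,.1658])-c
print("shift tool", d@[np.cos(yaw),np.sin(yaw)], d@[np.sin(yaw),-np.cos(yaw)])
```

```text
[0.57471463 0.1648877 ] [-0.49950641  0.49921392 -0.17112738  0.23655748] minus tcp [0.00079779 0.00084214]
(array([0.57456279, 0.16472369]), array([-1.62925663,  1.62745394, -0.46460809,  0.78321147]))
[209.6520594  235.69325804 222.73286897] [0.0174653  0.01749337 0.01725598]
shift tool 0.002957335147716185 -0.0021069134866373226
```

Request:
{"method": "apply_moves", "body": {
  "claw": [0.03, 0.03, 0.03, 0.03, 0.03, 0.03, 0.03, 0.03],
  "xyz": [
    [0.0025, -0.0015, 0.01],
    [0, 0, 0.01],
    [0, 0, 0.008],
    [0, 0, 0.004],
    [0, 0, 0.003],
    [0, 0, 0.002],
    [0, 0, 0],
    [0, 0, 0]
  ],
  "twist": [
    [0, 0, -0.02],
    [0, 0, 0],
    [0, 0, 0],
    [0, 0, 0],
    [0, 0, 0],
    [0, 0, 0],
    [0, 0, 0],
    [0, 0, 0]
  ]
}}

```text
clock: 10.05
position: [0.5713, 0.1659, 0.1891]
tool_rot: [3.141, 0.0, 2.287]
force: [-0.6, -0.4, -1.7]
grip_width: 0.0387
finger_force: 61.4
```

Run:
```python
from h import *
s=bot.observe(); print({k:np.round(s[k],4) for k in("clock","position","tool_rot","force","moment","grip_width","qpos")})
```

```text
{'clock': np.float64(10.05), 'position': array([0.5713, 0.1659, 0.1891]), 'tool_rot': array([3.1414e+00, 1.0000e-04, 2.2867e+00]), 'force': array([-0.59  , -0.3554, -1.6696]), 'moment': array([ 0.0251,  0.1272, -0.0693]), 'grip_width': np.float64(0.0387), 'qpos': array([-0.4309,  0.5221,  0.0694,  1.728 , -0.0444,  0.8929,  0.373 ])}
```

Request:
{"method": "apply_moves", "body": {
  "claw": [0.03, 0.03, 0.03, 0.03],
  "xyz": [
    [0, 0, 0.004],
    [0, 0, 0.004],
    [0, 0, 0.004],
    [0, 0, 0]
  ],
  "twist": [
    [0, 0, 0],
    [0, 0, 0],
    [0, 0, 0],
    [0, 0, 0]
  ]
}}

```text
clock: 10.45
position: [0.571, 0.1659, 0.1762]
tool_rot: [-3.141, -0.0, 2.287]
force: [-0.3, 0.0, -2.1]
grip_width: 0.0385
finger_force: 61.4
```

Request:
{"method": "apply_moves", "body": {
  "claw": [0.03, 0.03, 0.03, 0.03, 0.03, 0.03, 0.03],
  "xyz": [
    [0, 0, 0.006],
    [0, 0, 0.006],
    [0, 0, 0.006],
    [0, 0, 0.006],
    [0, 0, 0.004],
    [0, 0, 0],
    [0, 0, 0]
  ],
  "twist": [
    [0, 0, 0],
    [0, 0, 0],
    [0, 0, 0],
    [0, 0, 0],
    [0, 0, 0],
    [0, 0, 0],
    [0, 0, 0]
  ]
}}

```text
clock: 11.15
position: [0.5713, 0.166, 0.1489]
tool_rot: [-3.142, 0.0, 2.287]
force: [-0.9, -1.4, -2.5]
grip_width: 0.0386
finger_force: 61.4
```

Request:
{"method": "apply_moves", "body": {
  "claw": [0.03, 0.03, 0.03, 0.03, 0.03, 0.03, 0.03, 0.03],
  "xyz": [
    [0, 0, 0.004],
    [0, 0, 0.004],
    [0, 0, 0.002],
    [0, 0, 0.002],
    [0, 0, 0.002],
    [0, 0, 0.002],
    [0, 0, 0.001],
    [0, 0, 0]
  ],
  "twist": [
    [0, 0, 0],
    [0, 0, 0],
    [0, 0, 0],
    [0, 0, 0],
    [0, 0, 0],
    [0, 0, 0],
    [0, 0, 0],
    [0, 0, 0]
  ]
}}

```text
clock: 11.95
position: [0.5713, 0.1659, 0.1318]
tool_rot: [-3.142, -0.0, 2.287]
force: [0.2, -0.7, -2.0]
grip_width: 0.0385
finger_force: 61.4
```

Request:
{"method": "apply_moves", "body": {
  "claw": [0.03, 0.03, 0.03, 0.03, 0.03, 0.03],
  "xyz": [
    [0, 0, 0.002],
    [0, 0, 0.001],
    [0, 0, 0.001],
    [0, 0, 0.001],
    [0, 0, 0.001],
    [0, 0, 0]
  ],
  "twist": [
    [0, 0, 0],
    [0, 0, 0],
    [0, 0, 0],
    [0, 0, 0],
    [0, 0, 0],
    [0, 0, 0]
  ]
}}

```text
clock: 12.55
position: [0.5712, 0.1659, 0.1257]
tool_rot: [-3.141, -0.0, 2.287]
force: [-0.4, -1.1, -2.1]
grip_width: 0.0382
finger_force: 61.5
```

Request:
{"method": "apply_moves", "body": {
  "claw": [0.03, 0.03, 0.03, 0.03, 0.03],
  "xyz": [
    [0, 0, 0.001],
    [0, 0, 0.001],
    [0, 0, 0.001],
    [0, 0, 0.0005],
    [0, 0, 0]
  ],
  "twist": [
    [0, 0, 0],
    [0, 0, 0],
    [0, 0, 0],
    [0, 0, 0],
    [0, 0, 0]
  ]
}}

```text
clock: 13.05
position: [0.5712, 0.1659, 0.1223]
tool_rot: [-3.141, -0.0, 2.287]
force: [-0.6, 0.6, -1.4]
grip_width: 0.0384
finger_force: 61.5
```

Request:
{"method": "apply_moves", "body": {
  "claw": [0.03, 0.03, 0.085, 0.085, 0.085, 0.085, 0.085, 0.085],
  "xyz": [
    [0, 0, 0.001],
    [0, 0, 0],
    [0, 0, 0],
    [0, 0, 0],
    [0, 0, 0],
    [0, 0, 0],
    [0, 0, -0.02],
    [0, 0, -0.04]
  ],
  "twist": [
    [0, 0, 0],
    [0, 0, 0],
    [0, 0, 0],
    [0, 0, 0],
    [0, 0, 0],
    [0, 0, 0],
    [0, 0, 0],
    [0, 0, 0]
  ]
}}

```text
clock: 13.85
position: [0.5699, 0.1656, 0.1798]
tool_rot: [-3.137, -0.002, 2.287]
force: [0.5, 0.7, 0.1]
grip_width: 0.0848
finger_force: 0.0
```

Request:
{"method": "apply_moves", "body": {
  "claw": [0.085, 0.085],
  "xyz": [
    [0, 0, -0.03],
    [0, 0, 0]
  ],
  "twist": [
    [0, 0, 0],
    [0, 0, 0]
  ]
}}

```text
clock: 14.05
position: [0.573, 0.1665, 0.2154]
tool_rot: [3.136, 0.002, 2.287]
force: [0.8, -0.2, -1.7]
grip_width: 0.0846
finger_force: 0.0
```

Run:
```python
from h import *
s=bot.observe(); print(s["clock"],s["position"],s["tool_rot"],s["force"])
f=bot.grab_frame("wrist"); np.save("w4.npy",f,allow_pickle=True)
save(f,"w4.png")
```

```text
14.05 [0.57300635 0.16645524 0.21538351] [3.13590338e+00 2.01609690e-03 2.28650078e+00] [ 0.82684983 -0.16554092 -1.69424862]
```

View pics/w4.png

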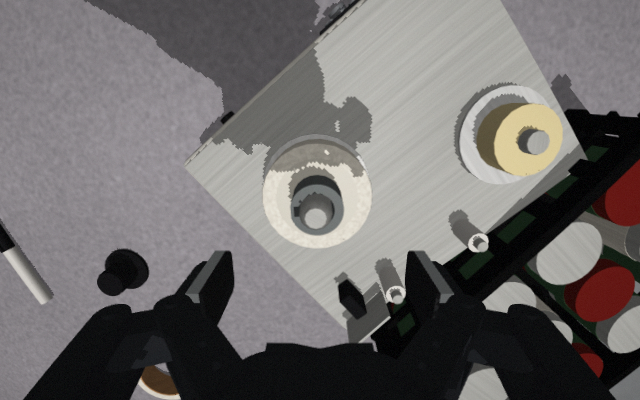

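The roll stands on the disc around (317,193), with the shaft tip at (316,217) inside the collar. The cap is at about (112,284). I'll check the height numerically and locate the cap.

Run:
```python
from h import *
f=np.load("w4.npy",allow_pickle=True).item()
t=np.linspace(0,2*np.pi,200)
ring=lambda c,r,z: np.c_[c[0]+r*np.cos(t),c[1]+r*np.sin(t),0*t+z]
e=lambda p:np.round(np.r_[p.min(0),p.max(0)],1)
c=(.5713,.166)
for h in (0,.014): print(h,"label top",e(proj(f,ring(c,.046,.122+h))),"collar",e(proj(f,ring(c,.02,.15+h))),"tip",e(proj(f,ring(c,.0075,.166))))
g=f["img"][185:250,255:380]
m=(g.min(2)>205).astype(np.uint8); n,l,st,_=cv2.connectedComponentsWithStats(m); k=1+st[1:,4].argmax(); x,y,w,h,_=st[k]; print("white comp",x+255,y+185,x+255+w-1,y+185+h-1)
hsv=f["img"][215].astype(int); print([tuple(hsv[i]) [1] for i in range(284,350)])
# cap: dark blob in top view + wrist
tf=bot.grab_frame("top"); G=tf["img"].max(2)[220:262,292:334]; m=(G<60).astype(np.uint8); n,l,st,ce=cv2.connectedComponentsWithStats(m); k=1+st[1:,4].argmax(); print("cap top px",ce[k]+[292,220],st[k]); 
for z in (.0,.02,.04): print(z,back(tf,[ce[k]+[292,220]],z))
print("wrist cap knob",back(f,[(110,285)],.04))
```

```text
0 label top [260.  142.2 371.8 248.8] collar [288.5 183.8 343.  235. ] tip [304.7 207.8 326.6 228.2]
0.014 label top [256.8 144.6 374.9 256.6] collar [286.6 189.2 344.6 243.3] tip [304.7 207.8 326.6 228.2]
white comp 264 185 370 247
[np.int64(211), np.int64(211), np.int64(211), np.int64(212), np.int64(214), np.int64(209), np.int64(193), np.int64(140), np.int64(115), np.int64(107), np.int64(67), np.int64(46), np.int64(47), np.int64(47), np.int64(52), np.int64(66), np.int64(79), np.int64(87), np.int64(89), np.int64(97), np.int64(101), np.int64(138), np.int64(181), np.int64(183), np.int64(180), np.int64(178), np.int64(178), np.int64(179), np.int64(181), np.int64(179), np.int64(182), np.int64(179), np.int64(181), np.int64(184), np.int64(183), np.int64(184), np.int64(184), np.int64(184), np.int64(182), np.int64(183), np.int64(186), np.int64(169), np.int64(127), np.int64(117), np.int64(109), np.int64(108), np.int64(98), np.int64(84), np.int64(59), np.int64(68), np.int64(108), np.int64(119), np.int64(119), np.int64(118), np.int64(118), np.int64(119), np.int64(117), np.int64(120), np.int64(126), np.int64(173), np.int64(213), np.int64(217), np.int64(215), np.int64(215), np.int64(216), np.int64(215)]
cap top px [311.49834983 240.64356436] [ 10  11  20  20 303]
0.0 [[ 0.46371544 -0.11175258  0.        ]]
0.02 [[ 0.46248426 -0.11190282  0.02      ]]
0.04 [[ 0.46125308 -0.11205305  0.04      ]]
wrist cap knob [[ 0.46625128 -0.11210406  0.04      ]]
```

The roll is home: the label disc spans x 263–371 with its bottom at y 248, which matches home and not the keyed-off height. Now for the cap.

Request:
{"method": "apply_moves", "body": {
  "claw": [0.085, 0.085, 0.085, 0.085, 0.085, 0.085, 0.085, 0.085, 0.085, 0.085, 0.085, 0.085],
  "xyz": [
    [-0.014, -0.0265, 0],
    [-0.014, -0.0265, 0],
    [-0.014, -0.0265, 0],
    [-0.014, -0.0265, 0],
    [-0.014, -0.0265, 0],
    [-0.014, -0.0265, 0],
    [-0.014, -0.0265, 0.014],
    [-0.014, -0.0265, 0.014],
    [-0.014, -0.0265, 0.014],
    [-0.014, -0.0265, 0.014],
    [0, 0, 0],
    [0, 0, 0]
  ],
  "twist": [
    [0, 0, 0],
    [0, 0, 0],
    [0, 0, 0],
    [0, 0, 0],
    [0, 0, 0],
    [0, 0, 0],
    [0, 0, 0],
    [0, 0, 0],
    [0, 0, 0],
    [0, 0, 0],
    [0, 0, 0],
    [0, 0, 0]
  ]
}}

```text
clock: 15.35
position: [0.4626, -0.1138, 0.1546]
tool_rot: [-3.14, -0.001, 2.286]
force: [0.4, 0.6, -0.2]
grip_width: 0.0852
finger_force: 0.0
```

Run:
```python
from h import *
s=bot.observe(); print(s["clock"],s["position"],s["tool_rot"],s["qpos"])
f=bot.grab_frame("wrist"); np.save("w5.npy",f,allow_pickle=True)
p=proj(f,[[.465,-.112,.04]]);print(p)
x,y=map(int,p[0]-[60,60])
a=f["img"][y:y+120,x:x+120];print(x,y)
cv2.imwrite("pics/w5c.png",cv2.convertScaleAbs(cv2.resize(a[:,:,::-1],None,fx=5,fy=5,interpolation=cv2.INTER_CUBIC),alpha=2.5))
```

```text
15.35 [ 0.46260976 -0.1137625   0.15458042] [-3.14035957e+00 -1.33084317e-03  2.28559600e+00] [ 0.02586645  0.40417814  0.11576319  2.0590987  -0.07189441  0.68382042
  0.90302683]
[[322.00823128 192.69406014]]
262 132
```

View pics/w5c.png

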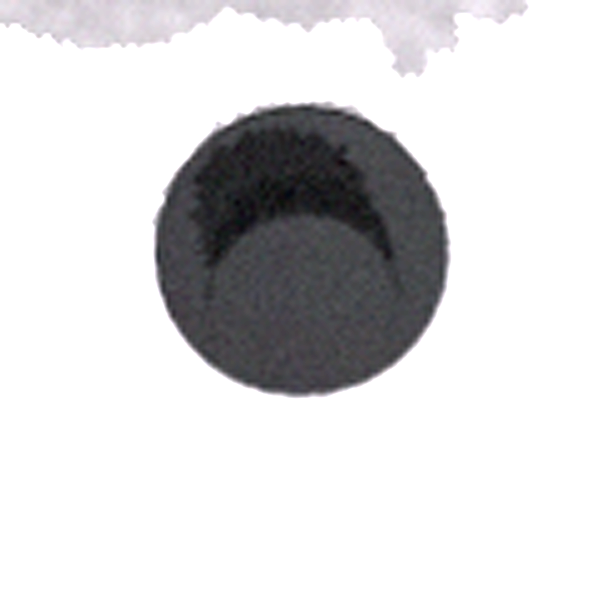

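The flange ellipse spans crop x 155–448 and y 103–395, and the top of the knob begins at y 212 with x 207–400.

Run:
```python
from h import *
from scipy.optimize import least_squares
f=np.load("w5.npy",allow_pickle=True).item(); s=bot.observe()
t=np.linspace(0,2*np.pi,200)
ring=lambda c,r,z: np.c_[c[0]+r*np.cos(t),c[1]+r*np.sin(t),0*t+z]
X=lambda x:262+(x+.5)/5-.5; Y=lambda y:132+(y+.5)/5-.5
def res(c):
  a=proj(f,ring(c,.03,.005)); b=proj(f,ring(c,.018,.04))
  return [a[:,0].min()-X(155),a[:,0].max()-X(448),a[:,1].min()-Y(103),b[:,0].min()-X(207),b[:,0].max()-X(400),b[:,1].min()-Y(212)]
q=least_squares(res,[.465,-.112]); print(q.x,q.fun)
y=s["tool_rot"][2]; d=q.x-s["position"][:2]; print(d@[np.cos(y),np.sin(y)],d@[np.sin(y),-np.cos(y)])
```

```text
[ 0.46528238 -0.1120036 ] [-0.5298908   0.65291149  0.98632683 -0.92938296  0.81980972 -0.83576372]
-0.0005439484417120627 0.0022951027633541176
```

Request:
{"method": "apply_moves", "body": {
  "claw": [0.085, 0.085, 0.085, 0.085, 0.085, 0.085, 0.085, 0.025, 0.025, 0.025, 0.025, 0.025, 0.025, 0.025],
  "xyz": [
    [-0.0005, 0.0015, 0.035],
    [0, 0, 0.035],
    [0, 0, 0.035],
    [0, 0, 0.025],
    [0, 0, 0.01],
    [0, 0, 0.006],
    [0, 0, 0],
    [0, 0, 0],
    [0, 0, 0],
    [0, 0, 0],
    [0, 0, 0],
    [0, 0, 0],
    [0, 0, 0],
    [0, 0, 0]
  ],
  "twist": [
    [0, 0, 0],
    [0, 0, 0],
    [0, 0, 0],
    [0, 0, 0],
    [0, 0, 0],
    [0, 0, 0],
    [0, 0, 0],
    [0, 0, 0],
    [0, 0, 0],
    [0, 0, 0],
    [0, 0, 0],
    [0, 0, 0],
    [0, 0, 0],
    [0, 0, 0]
  ],
  "force": 40
}}

```text
clock: 16.8
position: [0.465, -0.113, 0.0101]
tool_rot: [3.141, 0.001, 2.287]
force: [-1.5, 1.4, 12.3]
grip_width: 0.0331
finger_force: 38.5
```

Request:
{"method": "apply_moves", "body": {
  "claw": [0.025, 0.025, 0.025, 0.025, 0.025, 0.025, 0.025, 0.025, 0.025, 0.025, 0.025, 0.025, 0.025, 0.025, 0.025, 0.025, 0.025],
  "xyz": [
    [0, 0, -0.04],
    [0, 0, -0.04],
    [0, 0, -0.04],
    [0, 0, -0.04],
    [0, 0, -0.035],
    [0.0141, 0.0263, 0],
    [0.0141, 0.0263, 0],
    [0.0141, 0.0263, 0],
    [0.0141, 0.0263, 0],
    [0.0141, 0.0263, 0],
    [0.0141, 0.0263, 0],
    [0.0141, 0.0263, 0],
    [0.0141, 0.0263, 0],
    [0.0141, 0.0263, 0],
    [0.0141, 0.0263, 0],
    [0, 0, 0],
    [0, 0, 0]
  ],
  "twist": [
    [0, 0, 0],
    [0, 0, 0],
    [0, 0, 0],
    [0, 0, 0],
    [0, 0, 0],
    [0, 0, 0],
    [0, 0, 0],
    [0, 0, 0],
    [0, 0, 0],
    [0, 0, 0],
    [0, 0, 0],
    [0, 0, 0],
    [0, 0, 0],
    [0, 0, 0],
    [0, 0, 0],
    [0, 0, 0],
    [0, 0, 0]
  ]
}}

```text
clock: 18.5
position: [0.5703, 0.1662, 0.2042]
tool_rot: [-3.141, -0.0, 2.288]
force: [0.2, -0.9, -1.7]
grip_width: 0.0332
finger_force: 40.3
```

Request:
{"method": "apply_moves", "body": {
  "claw": [0.025, 0.025, 0.025, 0.025, 0.025, 0.025, 0.025, 0.025, 0.025],
  "xyz": [
    [-0.0008, 0.0005, 0.01],
    [0, 0, 0.01],
    [0, 0, 0.006],
    [0, 0, 0.003],
    [0, 0, 0.003],
    [0, 0, 0.003],
    [0, 0, 0.003],
    [0, 0, 0.002],
    [0, 0, 0]
  ],
  "twist": [
    [0, 0, 0],
    [0, 0, 0],
    [0, 0, 0],
    [0, 0, 0],
    [0, 0, 0],
    [0, 0, 0],
    [0, 0, 0],
    [0, 0, 0],
    [0, 0, 0]
  ]
}}

```text
clock: 19.4
position: [0.5713, 0.1657, 0.1642]
tool_rot: [-3.141, -0.0, 2.287]
force: [-0.3, 0.9, -0.5]
grip_width: 0.0329
finger_force: 40.3
```

Request:
{"method": "apply_moves", "body": {
  "claw": [0.025, 0.025, 0.025, 0.025, 0.025],
  "xyz": [
    [0, 0, 0.0015],
    [0, 0, 0.001],
    [0, 0, 0.001],
    [0, 0, 0.0005],
    [0, 0, 0]
  ],
  "twist": [
    [0, 0, 0],
    [0, 0, 0],
    [0, 0, 0],
    [0, 0, 0],
    [0, 0, 0]
  ]
}}

```text
clock: 19.9
position: [0.5714, 0.1657, 0.1604]
tool_rot: [-3.142, -0.0, 2.287]
force: [-0.4, 0.5, -0.7]
grip_width: 0.0329
finger_force: 40.3
```

Request:
{"method": "apply_moves", "body": {
  "claw": [0.025, 0.025, 0.085, 0.085, 0.085, 0.085, 0.085, 0.085, 0.085, 0.085, 0.085, 0.085],
  "xyz": [
    [0, 0, 0.0005],
    [0, 0, 0],
    [0, 0, 0],
    [0, 0, 0],
    [0, 0, 0],
    [0, 0, 0],
    [0, 0, -0.02],
    [0, 0, -0.03],
    [0, 0, -0.03],
    [0, 0, -0.02],
    [0, 0, 0],
    [0, 0, 0]
  ],
  "twist": [
    [0, 0, 0],
    [0, 0, 0],
    [0, 0, 0],
    [0, 0, 0],
    [0, 0, 0],
    [0, 0, 0],
    [0, 0, 0],
    [0, 0, 0],
    [0, 0, 0],
    [0, 0, 0],
    [0, 0, 0],
    [0, 0, 0]
  ]
}}

```text
clock: 21.1
position: [0.5714, 0.1657, 0.2599]
tool_rot: [3.141, 0.0, 2.287]
force: [-0.8, -0.2, -0.3]
grip_width: 0.0845
finger_force: 0.0
```

Run:
```python
from h import *
s=bot.observe(); print(s["clock"],s["position"],s["force"])
f=bot.grab_frame("wrist"); g=bot.grab_frame("scene")
t=np.linspace(0,2*np.pi,200)
ring=lambda r,z: np.c_[.5712+r*np.cos(t),.1658+r*np.sin(t),0*t+z]
o=[]
for fr in (f,g):
  c=proj(fr,[[.5712,.1658,.16]])[0]; w=80 if fr is f else 40; k=400//(2*w)
  x,y=int(max(0,c[0]-w)),int(max(0,c[1]-w)); a=cv2.resize(fr["img"][y:y+2*w,x:x+2*w,::-1],(400,400),interpolation=cv2.INTER_CUBIC)
  a=cv2.convertScaleAbs(a,alpha=1.5)
  for r,z in((.03,.155),(.018,.19),(.046,.122)): cv2.polylines(a,[np.int32((proj(fr,ring(r,z))+.5-[x,y])*400/(2*w))],True,(0,0,255),1)
  o.append(a)
cv2.imwrite("pics/end.png",np.hstack(o))
```

```text
21.1 [0.57143345 0.16570248 0.25990657] [-0.80204933 -0.16545246 -0.31500022]
```

View pics/end.png

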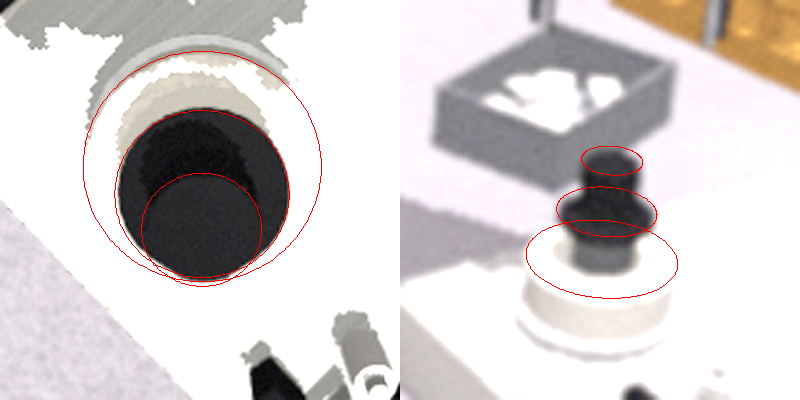

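The red outlines for a home roll and seated cap fit both views: the flange at (203,195) on the left and (607,212) on the right. The cap is upright on the collar and the gripper is clear.

```bash
python3 -c "
from workcell import bot
print(bot.job_done())"
```

```text
the job is handed in; nothing more can be done
None
```

The roll is keyed and home on the disc, the cap sits on its core, and the job was handed in at about 21 s; no verdict came back, but the final images and force readings show everything seated and released.

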